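# Ready the espresso tamper over its dosing ring

## Task

Get the espresso basket ready for tamping: seat the steel filter basket upright and fully down in the round pocket of the walnut stand and let go, then set the black dosing ring squarely down over its rim and let go. Then pick up the tamper, lift it over the row of spice jars in their tray without knocking them, and finish still holding it in the gripper, upright and still, centred about 1 cm above the top of the ring; the tamper must not touch the ring at any time, and the espresso cup and honey jar are to be left alone.

Things in the scene. Friction and masses are not known exactly. Their poses are not given: they have to be found in the camera images.
- stand: fixed walnut tamping stand, 110 x 110 mm, 32 mm tall with its four 4 mm rubber feet; origin at the centre of its underside on the worktop, z up. In the middle of its top is a round pocket, 55 mm across and 16 mm deep, with a 3 mm chamfered mouth. It may stand on either side of the spice tray, the tamper on the other side
- pocket (a point): centre of the pocket's floor in the stand, 16 mm above the worktop; z up
- basket: loose steel filter basket, an open cup 50 mm across and 40 mm tall, walls 2 mm, 0.12 kg, standing on the worktop mouth up; origin at the centre of its underside, z up. It can be gripped across its outside. Seated in the pocket it stands 24 mm proud of the stand and its rim is 56 mm above the worktop
- ring: loose black dosing ring, 62 mm outside, 24 mm tall, opening 46 mm, 0.08 kg, lying right way up; origin at the centre of its underside, z up. Its lowest 6 mm is a skirt, 56 mm inside, that goes over the basket's rim until the shoulder rests on it: then its origin is 34 mm above the basket's and its top 74 mm above the worktop. Grip it across its outside
- ring_top (a point): centre of the ring's top face, 24 mm above the ring's origin
- tamper: loose tamper standing upright on the worktop: round flat steel foot 43 mm across and 16 mm tall, thin neck, and a round wooden handle 28 mm across between 42 and 78 mm above the foot's underside, 88 mm tall in all, about 0.3 kg; origin at the centre of the foot's underside, z up
- tamper_grip (a point): point on the tamper's axis in the middle of the straight part of the handle, 62 mm above its origin
- tray: fixed low tray of light wood, 215 mm along its x, 66 mm along its y, 22 mm tall, floor 5 mm thick, between the stand and the tamper, long side pointing away from the robot; origin at the centre of its underside. Three spice jars stand in it along its x, 68 mm apart, caps 111 mm above the worktop. The tamper is carried across this row, its foot above the caps
- jar1: loose glass spice jar with a red cap, 45 mm across, 106 mm tall, 0.11 kg, in the tray at its end nearest the robot; origin at the centre of its underside
- jar2: spice jar like the first, in the middle of the tray
- jar3: spice jar like the first, at the far end of the tray
- cup: bystander: patterned espresso cup, 58 x 84 x 49 mm, at the right edge of the work area; origin under it
- honey: bystander: honey jar with a black cap, 65 mm across, 86 mm tall, at the back of the work area; origin at the centre of its underside
Mind the look-alikes: they are no part of the job. Leave any blue look-alike of the basket alone.

How it is judged:
By the outcome, as a careful person would: the job done as asked, in the order asked, and still so for the second after the job is handed in, while the arm keeps its last pose, push and grip.
It also fails if it takes over 72 s, if anything falls off the work surface, if the arm or the gripper's body presses on something with over 40 N, if the wrist force passes 120 N, or if a joint passes its speed limit or range.

## Robot

A 6-joint arm with a two-finger parallel gripper is mounted at the origin on the work surface; the furniture and walls round the work are solid. World frame = base frame: x ahead of the robot, y to its left, z up, the work surface at z = 0. Lengths are in mm, angles in rad, forces in N, time in s.
With the tool pointing down it reaches from about 350 to 775 mm from the base axis. Payload 7.3 kg.
Tool frame: the origin (TCP) lies at the very end of the fingers, on their centre line; the grasp point (between the pads) lies 19 mm behind it; z points along the fingers, y is the line along which they close (so a half turn about z gives the same grasp; the last joint's range is limited). The gripper opens to 92 mm and grips with 3 to 60 N. Pads are 19 mm wide; open, the fingers measure 130 mm over their backs; the gripper's body (75 mm by 190 mm) begins 47 mm behind the grasp point.
Start: joints at [-1.322, 0.342, 1.524, -0, 1.275, -0.146], TCP at [201.951, -484.624, 226.741] pointing down, gripper open.
Joint ranges: [-2.53, 2.53], [-0.77, 2.02], [0.04, 2.7], [-1, 4.14], [0.28, 2.66], [-3.11, 3.11]. Speed limits (rad/s): [2.57, 2.57, 3.14, 3.14, 3.14, 3.14].

## Interface

Orientations are given as [roll, pitch, yaw] about the fixed x, y, z axes, in that order (R = Rz(yaw) Ry(pitch) Rx(roll)).
In Python, from plant import get_obs, vision, workorder gives the robot as it stands.
- The arm moves only by the shell command python3 -m pendant 'ROWS' [OPENING]. ROWS is a JSON object of lists of equal length, an entry for each row: "dp": the shift along the tool's x, y, z in m, a list of three; "rotation": the turn, a rotation vector about the tool's x, y, z in rad, a list of three. A call has 1 to 8 rows; each row is the pose to reach, as a shift and turn from the pose commanded when the call began, along the tool's axes at that moment; what a row does not reach only later rows make up. A row lasts 1/8 s, in which the tool goes at most 62.5 mm and 10.7 degrees, less where a joint would pass 70% of its speed; a pose out of reach is approached as far as the arm can. A call with a gripper value outside its range is refused whole. OPENING is the finger opening in m, from 0 to 0.0918, set as the call begins (- or left out, the last holds). The fingers move at their own pace and stop on an object; the grip force is fixed at half the most. Time passes only in rows, so rows that repeat a pose let the fingers close. It gives the time, the measured TCP pose, the force, the opening and the grip force at its end, in the units of the state.
- get_obs(): the state, without advancing time (a new reading comes with each control period).
- vision.capture(name): name is "scene" or "top" or "wrist"; returns a dict with "pixels" (480x640x3 uint8, red, green, blue), "vfov" (degrees; the focal length in pixels is half the picture's height over the tangent of half this angle, whatever the lens; pixels are square), "cx", "cy" (the principal point, pixels), "pose" (4x4, takes a point from camera to world coordinates); the wrist camera has in their place "T_tool_cam" (4x4, takes a point from camera to tool coordinates, whose origin is the TCP and whose axes are the flange's). Camera axes: x right, y up, looking along -z (the intrinsics and any distortion apply to the point x, -y, -z); pixel columns grow to the right and rows downward; lengths in mm; the calibration is good to about 2 mm. A picture is of the moment at which its call begins: read the wrist's pose just before it. There is no depth.
- workorder.close_job(): hands the job in; it is judged then, once.
The state is a dict: "time": time; "joint_positions": joint angles; "dq": joint speeds; "tau": joint torques, N m; "tool_pos": TCP position; "tcp_rot": TCP orientation; "contact_force": force on the tool from outside, world axes, zero at the start; "moment": the same for the moment, N m; "grip_width": finger opening in mm; "finger_force": force on a finger pad.
Only numpy, scipy, OpenCV 4.12 (cv2) and the standard library are available. Lean on these libraries where they do the work, as an engineer would, in place of code of your own. Each camera call takes 0.05 s, during which the arm holds its last target. There are 200 camera calls.

## Working session

There is one attempt and no reset: what is moved stays moved. The work goes in short steps, Python scripts to look and compute and a shell command to move; the robot and the scene stay as the last step left them, time stands still between calls to the robot, and variables do not carry over. Pictures are saved under pics/ and viewed, at most 10 in all, crops included, and the job is handed in when it is done.

```bash
ls; mkdir -p pics; python3 - <<'E'
from plant import get_obs, vision
import cv2,numpy as np
o=get_obs();print({k:np.round(v,3).tolist() for k,v in o.items()})
for n in("top","scene"):
    d=vision.capture(n);cv2.imwrite(f"pics/{n}0.png",d["pixels"][:,:,::-1])
    print(n,{k:(np.round(v,3).tolist() if k!="pixels" else 0) for k,v in d.items()})
print(np.round(vision.capture("wrist")["T_tool_cam"],3).tolist())
E
```

```text
pics
{'time': 0.0, 'joint_positions': [-1.322, 0.343, 1.525, 0.0, 1.275, -0.146], 'dq': [0.0, 0.001, 0.001, 0.0, 0.001, -0.0], 'tau': [-0.0, -43.124, -24.422, 0.072, 0.056, -0.0], 'tool_pos': [201.857, -484.213, 226.066], 'tcp_rot': [-3.14, -0.0, 0.395], 'contact_force': [-0.615, 0.123, -0.666], 'moment': [-0.024, -0.021, -0.002], 'finger_force': 0.0, 'grip_width': 91.859}
top {'pixels': 0, 'vfov': 52.67, 'cx': 313.696, 'cy': 236.184, 'pose': [[0.435, 0.87, -0.231, 292.531], [-0.9, 0.421, -0.109, -198.871], [0.003, 0.256, 0.967, 1232.176], [0.0, 0.0, 0.0, 1.0]]}
scene {'pixels': 0, 'vfov': 54.312, 'cx': 324.031, 'cy': 241.51, 'pose': [[-0.678, 0.534, -0.504, -39.169], [-0.734, -0.508, 0.45, 461.55], [-0.016, 0.675, 0.737, 989.636], [0.0, 0.0, 0.0, 1.0]]}
[[0.0, 0.963, 0.269, 71.994], [1.0, -0.001, 0.0, 0.537], [0.001, 0.269, -0.963, -158.12], [0.0, 0.0, 0.0, 1.0]]
```

View pics/top0.png

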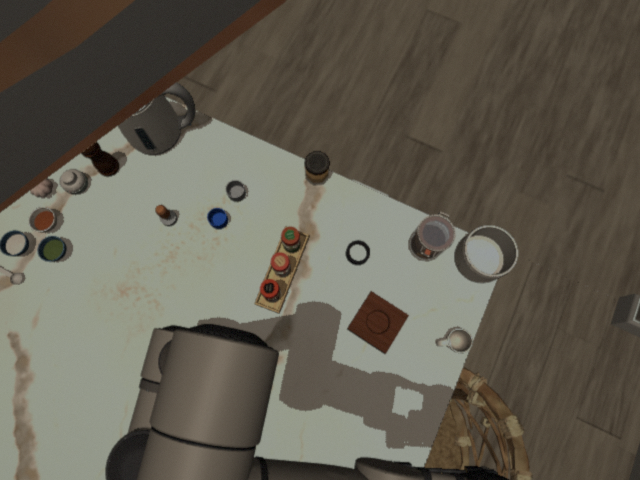

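View pics/scene0.png

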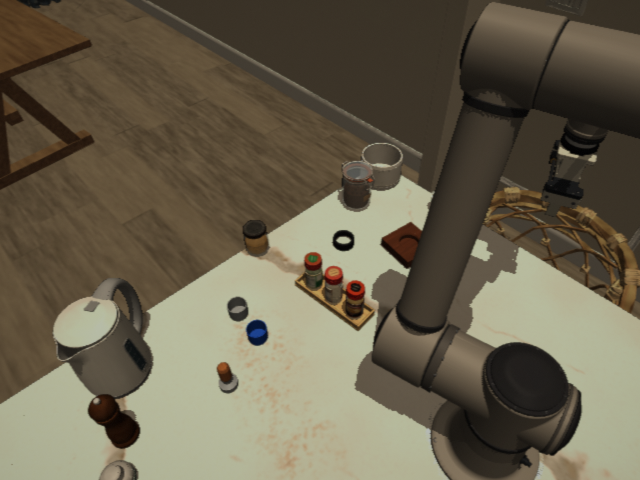

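The top view shows the candidate baskets: steel-grey at (236,190) and blue at (218,218). The grey one fits "steel", and the blue is the look-alike. The tamper is at (166,214), the jars at (291,238), (281,264) and (271,291), the ring at (358,252), the stand at (378,322), the honey at (317,165) and the cup at (455,340). The scene view agrees: basket (237,309), blue (257,332), tamper (226,377).

```bash
cat > h.py <<'E'
import numpy as np,cv2
from scipy.spatial.transform import Rotation as R
from plant import get_obs,vision
def tool():
    o=get_obs();T=np.eye(4);T[:3,:3]=R.from_euler('xyz',o["tcp_rot"]).as_matrix();T[:3,3]=o["tool_pos"];return T
def cap(n):
    T=tool();d=vision.capture(n)
    P=T@np.array(d["T_tool_cam"]) if n=="wrist" else np.array(d["pose"])
    f=240/np.tan(np.radians(d["vfov"])/2)
    return d["pixels"][:,:,::-1].copy(),(P,f,d["cx"],d["cy"])
def ray(c,u,v):
    P,f,cx,cy=c;r=P[:3,:3]@np.array([(u-cx)/f,-(v-cy)/f,-1]);return P[:3,3],r
def plane(c,u,v,z):
    p,r=ray(c,u,v);return p+r*(z-p[2])/r[2]
def proj(c,X):
    P,f,cx,cy=c;q=P[:3,:3].T@(np.array(X)-P[:3,3]);return np.array([cx+f*q[0]/-q[2],cy-f*q[1]/-q[2]])
def tri(*cs):
    A=np.zeros((3,3));b=np.zeros(3)
    for c,u,v in cs:
        p,r=ray(c,u,v);r/=np.linalg.norm(r);M=np.eye(3)-np.outer(r,r);A+=M;b+=M@p
    return np.linalg.solve(A,b)
def goto(x,y,z,yaw):
    "shift (m) and turn in tool axes, tool pointing down with given yaw"
    T=tool();W=R.from_euler('xyz',[np.pi,0,yaw]).as_matrix()
    return np.round(T[:3,:3].T@(np.array([x,y,z])-T[:3,3])/1000,4),np.round(R.from_matrix(T[:3,:3].T@W).as_rotvec(),3)
E
python3 - <<'E'
from h import *
img,c=cap("top")
for n,u,v,z in[("basket",236,190,20),("blue",218,218,20),("tamperhead",161,210,80),("ring",358,252,12),("stand",378,322,32),("j3",291,236,111),("j2",281,262,111),("j1",271,289,111),("honey",317,160,86),("cup",459,340,30)]:
    print(n,plane(c,u,v,z).round(0))
cr=cv2.resize(img[140:350,140:420],None,fx=2.8,fy=2.8,interpolation=cv2.INTER_CUBIC)
cv2.imwrite("pics/crop1.png",cr)
E
```

```text
basket [607. 178.  20.]
blue [518. 184.  20.]
tamperhead [463. 303.  80.]
ring [ 596. -183.   12.]
stand [ 452. -300.   32.]
j3 [537. -23. 111.]
j2 [470. -30. 111.]
j1 [403. -38. 111.]
honey [751.  10.  86.]
cup [ 499. -494.   30.]
```

View pics/crop1.png

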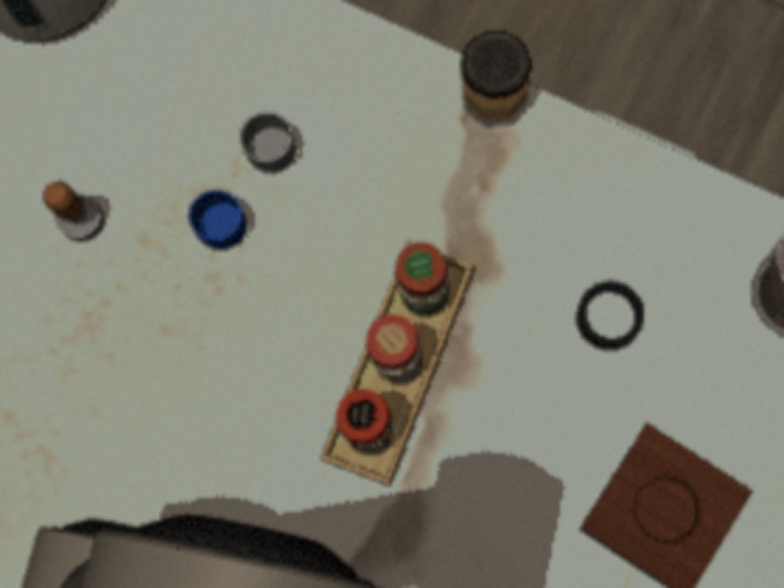

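The crop confirms it: the grey open cup at crop (269,142) is the steel basket, and the blue one at (217,219) is the look-alike.

```bash
python3 -c "
from h import *
print(goto(540,-240,245,0))"
```

```text
(array([ 0.4061, -0.0956, -0.0186]), array([-0.001,  0.   ,  0.395]))
```

```bash
python3 -m pendant '{"dp":[[0.055,-0.013,-0.01],[0.11,-0.026,-0.018],[0.165,-0.039,-0.018],[0.22,-0.052,-0.018],[0.275,-0.065,-0.018],[0.33,-0.078,-0.018],[0.38,-0.09,-0.018],[0.406,-0.0955,-0.0185]],"rotation":[[0,0,0.08],[0,0,0.16],[0,0,0.24],[0,0,0.32],[0,0,0.395],[0,0,0.395],[0,0,0.395],[0,0,0.395]]}'
python3 - <<'E'
from h import *
im,c=cap("wrist")
print(get_obs()["tool_pos"],get_obs()["dq"].__repr__(),c[1:])
for n,X in[("stand",(452,-300,32)),("ring",(596,-183,24))]:print(n,proj(c,X).round())
cv2.imwrite("pics/w1.png",im)
E
```

```text
time: 1.2
tool_pos: [541.7, -238.2, 244.8]
tcp_rot: [-3.141, 0.0, 0.002]
contact_force: [0.1, -1.2, -0.5]
grip_width: 91.8
finger_force: 0.0
[ 543.34086535 -236.82361038  244.67571756] array([-0.05100363, -0.02669796,  0.05374184, -0.01186086, -0.01150732,
       -0.06673694]) (np.float64(423.54154979997935), 316.56377133276084, 242.08258546102826)
stand [381. 301.]
ring [253. 145.]
```

View pics/w1.png

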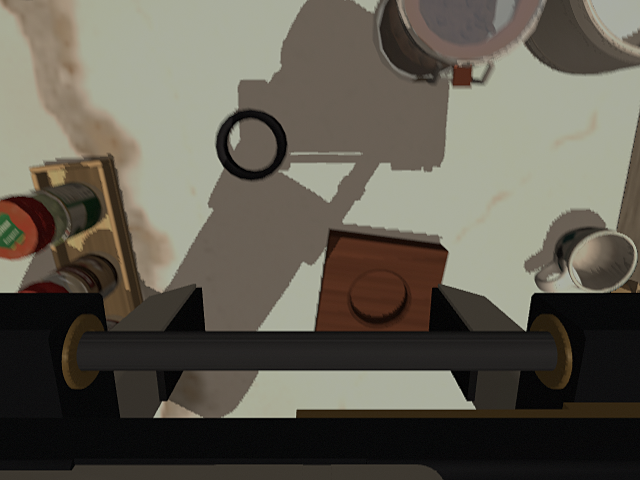

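The wrist view shows the ring centred near (251,144) and the pocket near (379,295), with no look-alikes close by. Next I'll get a clearer view of the stand.

```bash
python3 -m pendant '{"dp":[[-0.04,0.02,0.01],[-0.08,0.04,0.02],[-0.11,0.05,0.03],[-0.12,0.055,0.04],[-0.12,0.055,0.04],[-0.12,0.055,0.04],[-0.12,0.055,0.04]],"rotation":[[0,0,0],[0,0,0],[0,0,0],[0,0,0],[0,0,0],[0,0,0],[0,0,0]]}'
python3 - <<'E'
from h import *
im,c=cap("wrist")
print(get_obs()["tool_pos"])
u,v=proj(c,(452,-300,32)).astype(int);print("exp",u,v)
g=cv2.cvtColor(im,cv2.COLOR_BGR2GRAY)
hsv=cv2.cvtColor(im,cv2.COLOR_BGR2HSV)
# ring
m=(g<50).astype(np.uint8);m[270:]=0
for k in cv2.findContours(m,0,2)[0]:
    if cv2.contourArea(k)>800:
        e=cv2.fitEllipse(k);print("dark",np.round(e,1) if 0 else e, plane(c,*e[0],12))
x0,y0=u-110,v-110
r=cv2.resize(im[max(0,y0):v+110,x0:u+110],None,fx=2.5,fy=2.5,interpolation=cv2.INTER_CUBIC)
cv2.imwrite("pics/w2.png",r);cv2.imwrite("w2full.png",im);np.save("w2c.npy",np.array(c,dtype=object),allow_pickle=True);print(x0,y0)
E
```

```text
time: 2.12
tool_pos: [420.9, -295.1, 205.5]
tcp_rot: [3.141, -0.001, 0.001]
contact_force: [-0.1, -0.5, 0.1]
grip_width: 91.7
finger_force: 0.0
[ 420.7905602  -295.05084212  205.44323993]
exp 322 178
dark ((317.3362121582031, 167.94625854492188), (156.00875854492188, 169.65731811523438), 73.34854125976562) [ 458.1866512  -296.36406271   12.        ]
dark ((4.063098907470703, 81.83747100830078), (10.99008560180664, 935.3959350585938), 164.8384552001953) [524.32824162 -52.07176643  12.        ]
dark ((167.63815307617188, 11.478166580200195), (32.07959747314453, 77.85926818847656), 94.49177551269531) [ 573.93972358 -184.15042603   12.        ]
212 68
```

View pics/w2.png

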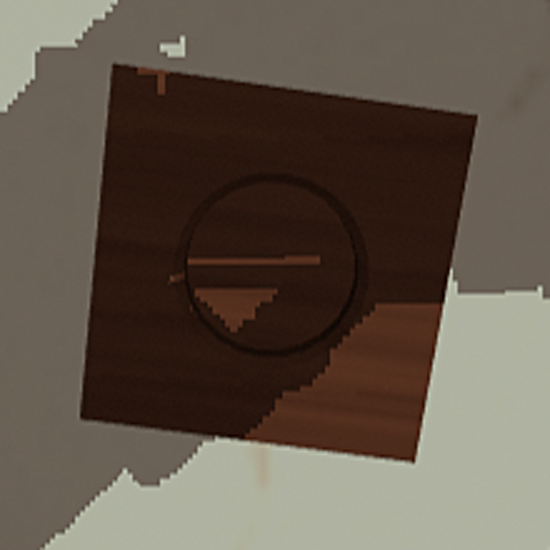

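The stand now fills the crop, with corners at (113,65), (477,116), (415,462) and (81,418). The pocket circle is centred near (272,265).

```bash
python3 - <<'E'
from h import *
c=tuple(np.load("w2c.npy",allow_pickle=True))
q=lambda x,y,z:plane(c,212+x/2.5,68+y/2.5,z)
P=np.array([q(*p,32) for p in[(113,65),(477,116),(415,462),(81,418)]]);print(P.round(1),P.mean(0),[np.linalg.norm(P[i]-P[i-1]).round(1) for i in range(4)])
for a,b in[((186,265),(357,265)),((271,178),(271,352))]:print(q(*a,29)[:2],q(*b,29)[:2],(q(*a,29)+q(*b,29))/2)
for a,b in[((177,265),(368,265)),((271,172),(271,357))]:print(q(*a,32)[:2],q(*b,32)[:2])
print(goto(595,178,235,0))
E
```

```text
[[ 514.3 -251.7   32. ]
 [ 500.  -360.3   32. ]
 [ 391.4 -346.1   32. ]
 [ 406.2 -237.4   32. ]] [ 453.0002919  -298.87840094   32.        ] [np.float64(109.0), np.float64(109.6), np.float64(109.5), np.float64(109.7)]
[ 455.13617388 -272.04081828] [ 455.20012315 -325.74612638] [ 455.16814851 -298.89347233   29.        ]
[ 481.7344283  -298.63717308] [ 427.41005148 -298.8376041 ] [ 454.57223989 -298.73738859   29.        ]
[ 455.4723229 -269.4499508] [ 455.54311142 -328.89894311]
[ 483.60964641 -298.60234183] [ 426.37954497 -298.81349358]
(array([ 0.1747, -0.4729, -0.0297]), array([ 0.   , -0.001,  0.001]))
```

```bash
python3 -m pendant '{"dp":[[0.02,-0.055,-0.01],[0.04,-0.11,-0.02],[0.06,-0.165,-0.02],[0.08,-0.22,-0.02],[0.10,-0.275,-0.02],[0.12,-0.33,-0.02],[0.14,-0.385,-0.02],[0.145,-0.44,-0.02]],"rotation":[[0,0,0],[0,0,0],[0,0,0],[0,0,0],[0,0,0],[0,0,0],[0,0,0],[0,0,0]]}' | head -2
python3 -m pendant '{"dp":[[0,-0.033,0],[0,-0.033,0],[0,-0.033,0],[0,-0.033,0]],"rotation":[[0,0,0],[0,0,0],[0,0,0],[0,0,0]]}' | head -2
python3 - <<'E'
from h import *
im,c=cap("wrist")
print(get_obs()["tool_pos"])
print("basket",proj(c,(607,178,40)),"blue",proj(c,(518,184,40)),"tamper",proj(c,(463,303,80)))
cv2.imwrite("pics/w3.png",im);np.save("w3c.npy",np.array(c,dtype=object),allow_pickle=True)
E
```

```text
time: 3.18
tool_pos: [566.0, 147.2, 225.1]
time: 3.68
tool_pos: [565.2, 176.6, 225.3]
[565.23953561 176.52347641 225.31372147]
basket [313.90152523 163.17225255] blue [307.19889323 268.41849101] tamper [158.05997804 350.0290128 ]
```

View pics/w3.png

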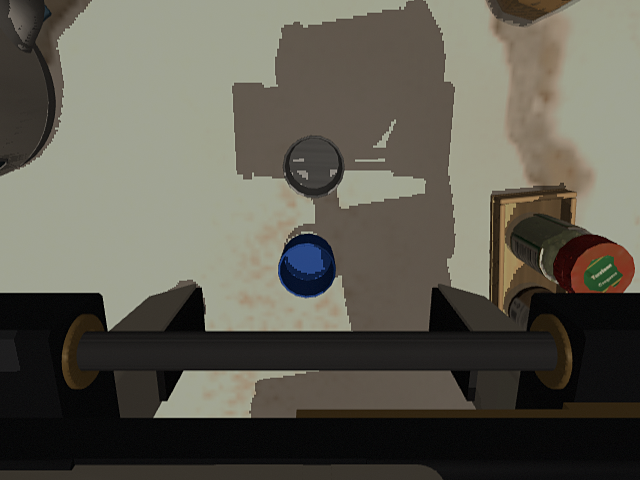

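The steel basket is at (314,165), partly in the arm's shadow, and the blue one is at (307,265). I'll fit the rim next.

```bash
python3 - <<'E'
from h import *
c=tuple(np.load("w3c.npy",allow_pickle=True));im=cv2.imread("pics/w3.png")
g=cv2.GaussianBlur(cv2.cvtColor(im,cv2.COLOR_BGR2GRAY),(3,3),0).astype(float)
# outermost edge along radial lines from centre
pts=[]
for a in np.linspace(0,2*np.pi,72,endpoint=False):
    rr=np.arange(22,38,.5);s=cv2.remap(g.astype(np.float32),(314+rr*np.cos(a)).astype(np.float32)[None],(165+rr*np.sin(a)).astype(np.float32)[None],1)[0]
    d=np.diff(s);k=np.argmax(d)   # dark rim -> lighter ground
    pts.append((314+rr[k]*np.cos(a),165+rr[k]*np.sin(a),rr[k],d[k]))
p=np.array(pts);ok=abs(p[:,2]-np.median(p[:,2]))<3
e=cv2.fitEllipse(p[ok,:2].astype(np.float32));print(e,ok.sum())
for z in(40,20):print(z,plane(c,*e[0],z), 50*c[1]/np.linalg.norm(c[0][:3,3]-plane(c,*e[0],z)))
E
```

```text
((313.3610534667969, 165.52783203125), (58.77072525024414, 60.29672622680664), 6.875090599060059) 66
40 [605.13715693 178.43856928  40.        ] 61.38485958298615
20 [603.2572771  178.58264513  20.        ] 58.00710831804291
```

```bash
python3 -m pendant '{"dp":[[0.020,-0.001,0.05],[0.0395,-0.002,0.10],[0.0395,-0.002,0.14],[0.0395,-0.002,0.17],[0.0395,-0.002,0.195],[0.0395,-0.002,0.207],[0.0395,-0.002,0.207],[0.0395,-0.002,0.207]],"rotation":[[0,0,0],[0,0,0],[0,0,0],[0,0,0],[0,0,0],[0,0,0],[0,0,0],[0,0,0]]}'
python3 -m pendant '{"dp":[[0,0,0],[0,0,0],[0,0,0],[0,0,0],[0,0,0],[0,0,0]],"rotation":[[0,0,0],[0,0,0],[0,0,0],[0,0,0],[0,0,0],[0,0,0]]}' 0.03
```

```text
time: 4.72
tool_pos: [605.5, 179.6, 19.5]
tcp_rot: [-3.141, -0.002, -0.001]
contact_force: [0.3, -0.6, 0.5]
grip_width: 91.8
finger_force: 0.0
time: 5.48
tool_pos: [604.6, 179.6, 18.2]
tcp_rot: [3.141, -0.0, -0.0]
contact_force: [-0.3, -0.2, -0.4]
grip_width: 48.3
finger_force: 30.0
```

```bash
python3 -m pendant '{"dp":[[0,0,-0.03],[0,0,-0.08],[0,0,-0.13],[-0.01,0.03,-0.155],[-0.025,0.08,-0.16],[-0.045,0.135,-0.16],[-0.06,0.19,-0.16],[-0.08,0.245,-0.16]],"rotation":[[0,0,0],[0,0,0],[0,0,0],[0,0,0],[0,0,0],[0,0,0],[0,0,0],[0,0,0]]}'
python3 -m pendant '{"dp":[[-0.02,0.05,0],[-0.035,0.1,0],[-0.05,0.15,0],[-0.062,0.195,0.02],[-0.07,0.225,0.05],[-0.071,0.2335,0.085],[-0.071,0.2335,0.095],[-0.071,0.2335,0.095]],"rotation":[[0,0,0],[0,0,0],[0,0,0],[0,0,0],[0,0,0],[0,0,0],[0,0,0],[0,0,0]]}'
python3 - <<'E'
from h import *
im,c=cap("wrist");print(get_obs()["tool_pos"],get_obs()["grip_width"])
a,_=cap("top");cv2.imwrite("pics/w4.png",np.hstack([im[150:450,170:470],cv2.resize(a[270:370,320:420],(300,300))]))
E
```

```text
time: 6.48
tool_pos: [523.9, -66.9, 178.2]
tcp_rot: [3.141, -0.0, 0.0]
contact_force: [-0.5, -0.1, -1.7]
grip_width: 48.1
finger_force: 30.0
time: 7.48
tool_pos: [453.5, -298.2, 83.1]
tcp_rot: [-3.141, 0.001, 0.0]
contact_force: [0.5, 0.2, -1.4]
grip_width: 48.2
finger_force: 30.0
[ 454.04733506 -298.46967796   83.99168209] 48.355013940936324
```

View pics/w4.png

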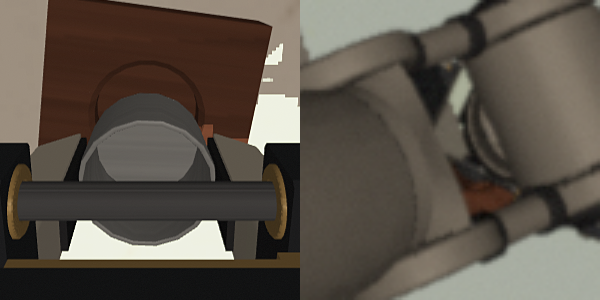

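The basket is held upright: its rim is centred near (148,185) in the left crop, in line with the pocket at (150,100) behind it. Now lowering it.

```bash
python3 -m pendant '{"dp":[[0,0,0.015],[0,0,0.025],[0,0,0.033],[0,0,0.038],[0,0,0.042],[0,0,0.045],[0,0,0.045]],"rotation":[[0,0,0],[0,0,0],[0,0,0],[0,0,0],[0,0,0],[0,0,0],[0,0,0]]}'
python3 -c "
from h import *
print(get_obs()['contact_force'],get_obs()['tool_pos'])"
```

```text
time: 8.45
tool_pos: [453.4, -298.8, 38.1]
tcp_rot: [-3.142, 0.0, -0.0]
contact_force: [-0.7, 0.2, -1.3]
grip_width: 47.9
finger_force: 30.0
[-0.74003604  0.24604936 -1.34062976] [ 453.44673099 -298.80844841   38.11878147]
```

```bash
python3 -m pendant '{"dp":[[0,0,0.002],[0,0,0.0035],[0,0,0.004],[0,0,0.004]],"rotation":[[0,0,0],[0,0,0],[0,0,0],[0,0,0]]}'
python3 -m pendant '{"dp":[[0,0,0],[0,0,0],[0,0,0],[0,0,0],[0,0,0],[0,0,-0.03],[0,0,-0.08],[0,0,-0.12]],"rotation":[[0,0,0],[0,0,0],[0,0,0],[0,0,0],[0,0,0],[0,0,0],[0,0,0],[0,0,0]]}' 0.09
python3 -c "
from h import *
print(goto(550,-183,205,0))"
```

```text
time: 8.95
tool_pos: [453.5, -298.8, 34.2]
tcp_rot: [3.141, -0.0, -0.0]
contact_force: [-0.0, -0.1, -0.3]
grip_width: 48.2
finger_force: 30.0
time: 9.95
tool_pos: [453.6, -298.9, 156.0]
tcp_rot: [3.141, -0.001, -0.0]
contact_force: [0.6, -0.8, 0.1]
grip_width: 90.0
finger_force: 0.0
(array([ 0.0964, -0.1159, -0.049 ]), array([ 0.001, -0.001, -0.   ]))
```

```bash
python3 -m pendant '{"dp":[[0.03,-0.025,-0.03],[0.06,-0.05,-0.06],[0.085,-0.075,-0.07],[0.091,-0.079,-0.07],[0.091,-0.079,-0.07],[0.091,-0.079,-0.07]],"rotation":[[0,0,0],[0,0,0],[0,0,0],[0,0,0],[0,0,0],[0,0,0]]}'|head -2
cat >> h.py <<'E'
def circ(im,u0,v0,r0,r1,sign=1,tol=3):
    g=cv2.GaussianBlur(cv2.cvtColor(im,cv2.COLOR_BGR2GRAY),(3,3),0).astype(np.float32);P=[]
    for a in np.linspace(0,2*np.pi,72,endpoint=False):
        rr=np.arange(r0,r1,.5);s=cv2.remap(g,(u0+rr*np.cos(a)).astype(np.float32)[None],(v0+rr*np.sin(a)).astype(np.float32)[None],1)[0]
        k=np.argmax(sign*np.diff(s));P.append((u0+rr[k]*np.cos(a),v0+rr[k]*np.sin(a),rr[k]))
    P=np.array(P);ok=abs(P[:,2]-np.median(P[:,2]))<tol
    return cv2.fitEllipse(P[ok,:2].astype(np.float32)),ok.sum()
E
python3 - <<'E'
from h import *
im,c=cap("wrist");print(get_obs()["tool_pos"])
u,v=proj(c,(596,-183,24));print("ring exp",u,v)
e=circ(im,u,v,24,50);print(e,plane(c,*e[0][0],24),plane(c,*e[0][0],12))
i=circ(im,*e[0][0],12,32);print(i,plane(c,*i[0][0],24))
print("rim exp",proj(c,(453.5,-299,56)))
cv2.imwrite("pics/w5.png",im);np.save("w5c.npy",np.array(c,dtype=object),allow_pickle=True)
E
```

```text
time: 10.7
tool_pos: [543.5, -220.5, 223.5]
[ 543.55822323 -220.58070568  223.57977938]
ring exp 270.42281267483344 148.04752842987435
(((268.6286315917969, 149.04551696777344), (73.78399658203125, 75.42520141601562), 142.25099182128906), np.int64(72)) [ 595.19563963 -181.49388658   24.        ] [ 594.49849644 -180.16007923   12.        ]
(((269.5091857910156, 148.79708862304688), (58.028785705566406, 59.45928192138672), 153.66812133789062), np.int64(63)) [ 595.39563382 -182.22724786   24.        ]
rim exp [409.09192879 322.87557354]
```

View pics/w5.png

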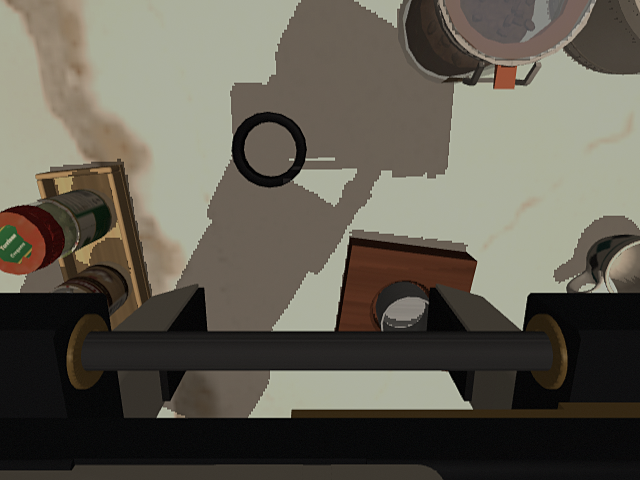

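The basket sits in the pocket at (402,306), and the ring is at (269,149). I'll pick up the ring now and check the basket rim on the way back.

```bash
python3 -m pendant '{"dp":[[0.026,-0.019,0.05],[0.0515,-0.0385,0.10],[0.0515,-0.0385,0.145],[0.0515,-0.0385,0.18],[0.0515,-0.0385,0.205],[0.0515,-0.0385,0.2175],[0.0515,-0.0385,0.2175],[0.0515,-0.0385,0.2175]],"rotation":[[0,0,0],[0,0,0],[0,0,0],[0,0,0],[0,0,0],[0,0,0],[0,0,0],[0,0,0]]}'
python3 -m pendant '{"dp":[[0,0,0],[0,0,0],[0,0,0],[0,0,0],[0,0,0]],"rotation":[[0,0,0],[0,0,0],[0,0,0],[0,0,0],[0,0,0]]}' 0.04
python3 -m pendant '{"dp":[[0,0,-0.05],[0,0,-0.10],[-0.04,0.03,-0.15],[-0.08,0.06,-0.19],[-0.125,0.085,-0.2],[-0.175,0.115,-0.2],[-0.18,0.117,-0.2],[-0.18,0.117,-0.2]],"rotation":[[0,0,0],[0,0,0],[0,0,0],[0,0,0],[0,0,0],[0,0,0],[0,0,0],[0,0,0]]}'
python3 - <<'E'
from h import *
im,c=cap("wrist");print(get_obs()["tool_pos"])
cv2.imwrite("pics/w6.png",im);np.save("w6c.npy",np.array(c,dtype=object),allow_pickle=True)
u,v=proj(c,(453.5,-299,56));print(u,v)
e=circ(im,u,v,26,42,-1);print(e,plane(c,*e[0][0],56))
e=circ(im,u,v,26,42,1);print(e,plane(c,*e[0][0],56))
E
```

```text
time: 11.75
tool_pos: [596.7, -181.9, 7.9]
tcp_rot: [3.141, -0.002, -0.001]
contact_force: [-0.3, -0.9, 0.4]
grip_width: 89.9
finger_force: 0.0
time: 12.38
tool_pos: [596.1, -181.3, 6.9]
tcp_rot: [3.141, -0.0, -0.0]
contact_force: [-1.0, -0.5, 2.4]
grip_width: 60.0
finger_force: 30.0
time: 13.38
tool_pos: [415.9, -298.4, 206.7]
tcp_rot: [-3.141, -0.0, -0.001]
contact_force: [0.6, 1.3, -0.9]
grip_width: 60.2
finger_force: 30.0
[ 416.50434073 -298.04410108  206.64285353]
316.5788286436983 173.29774937914118
(((317.1127014160156, 173.17886352539062), (67.44105529785156, 68.34947204589844), 6.674278259277344), np.int64(70)) [ 453.58511334 -299.38677462   56.        ]
(((317.04071044921875, 173.0240478515625), (62.653526306152344, 63.38277053833008), 0.5656496286392212), np.int64(72)) [ 453.69652254 -299.33471781   56.        ]
```

View pics/w6.png

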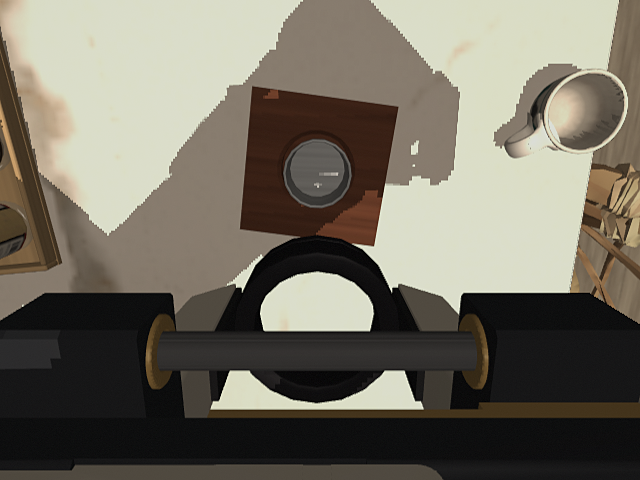

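The seated basket's rim is centred at (317,173), concentric with the pocket, and its size fits a height of 56 mm. The ring hangs level in the fingers at about (317,318).

```bash
python3 -m pendant '{"dp":[[0.02,0.001,0.03],[0.038,0.001,0.07],[0.038,0.001,0.10],[0.038,0.001,0.12],[0.038,0.001,0.13],[0.038,0.001,0.13],[0.038,0.001,0.13]],"rotation":[[0,0,0],[0,0,0],[0,0,0],[0,0,0],[0,0,0],[0,0,0],[0,0,0]]}'
python3 -m pendant '{"dp":[[0,0,0.006],[0,0,0.01],[0,0,0.013],[0,0,0.016],[0,0,0.016]],"rotation":[[0,0,0],[0,0,0],[0,0,0],[0,0,0],[0,0,0]]}'
python3 - <<'E'
from h import *
im,c=cap("wrist");o=get_obs();print(o["tool_pos"],o["contact_force"])
cv2.imwrite("pics/w7.png",im)
E
```

```text
time: 14.3
tool_pos: [454.7, -299.5, 77.6]
tcp_rot: [3.14, -0.001, 0.0]
contact_force: [-0.0, -0.3, -0.2]
grip_width: 60.5
finger_force: 30.0
time: 14.92
tool_pos: [453.8, -299.2, 60.5]
tcp_rot: [-3.141, 0.0, -0.0]
contact_force: [-0.1, -0.1, -0.9]
grip_width: 60.5
finger_force: 30.0
[ 453.90586882 -299.30595746   60.62702981] [-0.66364177 -0.0284754  -0.97899233]
```

```bash
python3 -m pendant '{"dp":[[0,0,0.0015],[0,0,0.0025],[0,0,0.0035],[0,0,0.0035]],"rotation":[[0,0,0],[0,0,0],[0,0,0],[0,0,0]]}'
python3 -m pendant '{"dp":[[0,0,0],[0,0,0],[0,0,0],[0,0,0],[0,0,-0.03],[-0.01,0,-0.08],[-0.03,0,-0.13],[-0.04,0,-0.15]],"rotation":[[0,0,0],[0,0,0],[0,0,0],[0,0,0],[0,0,0],[0,0,0],[0,0,0],[0,0,0]]}' 0.09
python3 -m pendant '{"dp":[[0,0,0],[0,0,0]],"rotation":[[0,0,0],[0,0,0]]}' |head -2
python3 - <<'E'
from h import *
im,c=cap("wrist");print(get_obs()["tool_pos"])
u,v=proj(c,(453.6,-299.3,74));print(u,v)
e=circ(im,u,v,34,62,1,4);print(e,plane(c,*e[0][0],74))
i=circ(im,u,v,22,40,-1,4);print(i,plane(c,*i[0][0],74))
print("exp outer px",62*c[1]/-(np.linalg.inv(c[0])@[453.6,-299.3,74,1])[2])
cv2.imwrite("pics/w8.png",cv2.resize(im[60:300,180:480],None,fx=2,fy=2))
E
```

```text
time: 15.48
tool_pos: [453.9, -299.3, 57.2]
tcp_rot: [-3.142, 0.0, -0.0]
contact_force: [0.1, -0.3, -1.0]
grip_width: 60.1
finger_force: 30.0
time: 16.48
tool_pos: [414.1, -300.0, 210.4]
tcp_rot: [3.138, -0.003, -0.0]
contact_force: [0.1, 0.9, -0.6]
grip_width: 89.8
finger_force: 0.0
time: 16.73
tool_pos: [413.9, -298.9, 206.1]
[ 413.82813178 -298.81704743  205.7874056 ]
316.51289583617336 172.94965482455962
(((317.3305358886719, 173.15914916992188), (89.21984100341797, 91.37240600585938), 169.39547729492188), np.int64(63)) [ 453.45857167 -299.8563897    74.        ]
(((316.9610290527344, 172.4904022216797), (60.99717330932617, 64.02455139160156), 173.13897705078125), np.int64(68)) [ 453.91031738 -299.604773     74.        ]
exp outer px 91.12648527827517
```

View pics/w8.png

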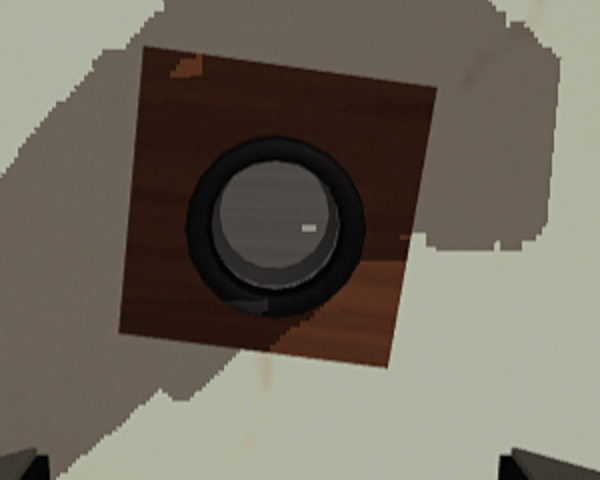

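The ring sits level and concentric on the basket, centred at crop (275,227), or about (453.6,-299.6) in world mm with its top at 74. On to the tamper.

```bash
python3 -m pendant '{"dp":[[0,-0.055,-0.015],[0,-0.11,-0.03],[0.005,-0.165,-0.03],[0.01,-0.22,-0.03],[0.015,-0.275,-0.03],[0.015,-0.33,-0.03],[0.015,-0.385,-0.03],[0.015,-0.44,-0.03]],"rotation":[[0,0,0],[0,0,0],[0,0,0],[0,0,0],[0,0,0],[0,0,0],[0,0,0],[0,0,0]]}' | head -2
python3 -m pendant '{"dp":[[0,-0.05,0],[0,-0.10,0],[0,-0.14,0],[0,-0.16,0],[0,-0.16,0],[0,-0.16,0]],"rotation":[[0,0,0],[0,0,0],[0,0,0],[0,0,0],[0,0,0],[0,0,0]]}' | head -2
python3 - <<'E'
from h import *
im,c=cap("wrist");a,ct=cap("top");b,cs=cap("scene");print(get_obs()["tool_pos"])
cv2.imwrite("w9.png",im);cv2.imwrite("t9.png",a);np.save("w9c.npy",np.array(c,dtype=object),allow_pickle=True)
print("mill",plane(ct,108,168,0),plane(ct,88,150,80))
u,v=proj(c,(463,303,80));print("exp",u,v)
h=cv2.cvtColor(im,cv2.COLOR_BGR2HSV)
m=cv2.inRange(h,(4,110,40),(18,255,255));m[285:]=0
for k in cv2.findContours(m,0,2)[0]:
    if cv2.contourArea(k)>150:
        M=cv2.moments(k);print(cv2.contourArea(k),cv2.boundingRect(k),M["m10"]/M["m00"],M["m01"]/M["m00"])
E
```

```text
time: 17.77
tool_pos: [428.6, 142.8, 235.9]
time: 18.52
tool_pos: [429.1, 299.7, 236.7]
[429.36351359 299.63679639 237.29889891]
mill [515.83339466 528.63965092   0.        ] [521.38543914 554.24151315  80.        ]
exp 311.0357186601088 177.1946787019716
907.5 (289, 156, 36, 36) 306.09935720844805 173.95684113865929
```

```bash
python3 - <<'E'
from h import *
im,c=cap("wrist");print(get_obs()["tool_pos"])
h=cv2.cvtColor(im,cv2.COLOR_BGR2HSV)
m=cv2.inRange(h,(4,110,40),(18,255,255));m[285:]=0
k=max(cv2.findContours(m,0,2)[0],key=cv2.contourArea);print(cv2.boundingRect(k),cv2.minEnclosingCircle(k))
x,y,w,hh=cv2.boundingRect(k)
print(plane(c,x+w/2-.5,y+hh/2-.5,78),plane(c,x+w/2-.5,y+hh-.5-w/2,78),plane(c,x+w/2-.5,y+hh/2-.5,62))
# foot: outer edge around projected foot centre
p=plane(c,x+w/2-.5,y+hh-.5-w/2,78);u,v=proj(c,(p[0],p[1],10));print("foot exp",u,v)
g=cv2.cvtColor(im,cv2.COLOR_BGR2GRAY)
print(g[int(v)-36:int(v)+40:2,int(u)]);print(g[int(v),int(u)-40:int(u)+40:2])
E
```

```text
[429.3751258  299.75172385 237.35403014]
(289, 157, 36, 36) ((305.8285217285156, 173.7852020263672), 19.127540588378906)
[465.09993461 306.47551796  78.        ] [465.09993461 306.47551796  78.        ] [463.26279969 306.85105753  62.        ]
foot exp 308.20684121122196 165.76573227954015
[ 85  85  86  86  85  84  86  42  58  59  62  63  65  20  28  37  37  38
  43  47  46  46  46  47  46  46  45  46  43  71  35  35  14 140 154 155
 154 153]
[85 86 86 86 86 86 85 87 52 55 54 55 30 34 36 38 41 43 45 46 43 42 42 42
 39 38 29 36 58 58 58 56 87 83 87 85 85 86 85 85]
```

```bash
python3 -m pendant '{"dp":[[0.018,-0.003,0.05],[0.035,-0.007,0.09],[0.035,-0.007,0.13],[0.035,-0.007,0.16],[0.035,-0.007,0.185],[0.035,-0.007,0.194],[0.035,-0.007,0.194],[0.035,-0.007,0.194]],"rotation":[[0,0,0],[0,0,0],[0,0,0],[0,0,0],[0,0,0],[0,0,0],[0,0,0],[0,0,0]]}'
python3 -m pendant '{"dp":[[0,0,0],[0,0,0],[0,0,0],[0,0,0],[0,0,0],[0,0,0],[0,0,0],[0,0,0]],"rotation":[[0,0,0],[0,0,0],[0,0,0],[0,0,0],[0,0,0],[0,0,0],[0,0,0],[0,0,0]]}' 0.02
```

```text
time: 19.73
tool_pos: [464.9, 307.9, 44.4]
tcp_rot: [-3.141, -0.002, -0.0]
contact_force: [0.5, -0.5, -0.4]
grip_width: 90.4
finger_force: 0.0
time: 20.72
tool_pos: [464.1, 307.6, 43.1]
tcp_rot: [3.141, 0.0, -0.0]
contact_force: [-0.4, -2.0, 0.6]
grip_width: 27.2
finger_force: 30.0
```

```bash
python3 -m pendant '{"dp":[[0,0,-0.015],[0,0,-0.045],[0,0,-0.08],[0,0,-0.115],[0,0,-0.145],[0,0,-0.16],[0,0,-0.165],[0,0,-0.165]],"rotation":[[0,0,0],[0,0,0],[0,0,0],[0,0,0],[0,0,0],[0,0,0],[0,0,0],[0,0,0]]}'
python3 -m pendant '{"dp":[[0,0.01,0],[-0.001,0.03,0],[-0.002,0.06,0],[-0.003,0.095,0],[-0.004,0.13,0],[-0.005,0.165,0],[-0.006,0.2,0],[-0.006,0.235,0]],"rotation":[[0,0,0],[0,0,0],[0,0,0],[0,0,0],[0,0,0],[0,0,0],[0,0,0],[0,0,0]]}'
python3 -m pendant '{"dp":[[0,0.035,0],[0,0.07,0],[-0.001,0.105,0],[-0.002,0.14,0],[-0.003,0.175,0],[-0.004,0.21,0],[-0.004,0.245,0],[-0.004,0.28,0]],"rotation":[[0,0,0],[0,0,0],[0,0,0],[0,0,0],[0,0,0],[0,0,0],[0,0,0],[0,0,0]]}'
python3 -m pendant '{"dp":[[0,0.03,0],[0,0.055,0],[0,0.075,0],[0,0.088,0],[0,0.092,0],[0,0.092,0],[0,0.092,0]],"rotation":[[0,0,0],[0,0,0],[0,0,0],[0,0,0],[0,0,0],[0,0,0],[0,0,0]]}'
python3 - <<'E'
from h import *
im,c=cap("wrist");cv2.imwrite("w10.png",im);np.save("w10c.npy",np.array(c,dtype=object),allow_pickle=True)
p=get_obs()["tool_pos"];print(p)
# ring outer edge, visible?
u,v=proj(c,(453.6,-299.6,74));print("ring exp",u,v)
g=cv2.cvtColor(im,cv2.COLOR_BGR2GRAY)
for z in(-43,-27):
    print("foot exp",proj(c,p+[0,0,z]),proj(c,p+[21.5,0,z]),proj(c,p+[0,21.5,z]),proj(c,p+[0,-21.5,z]))
u,v=proj(c,p+[10,0,-27]).astype(int)
for r in(v-6,v,v+6):print(r,u-60,g[r,u-60:u+60:2])
print(g[v-60:v+30:2,u])
E
```

```text
time: 21.72
tool_pos: [463.7, 307.5, 207.4]
tcp_rot: [3.141, 0.001, -0.0]
contact_force: [0.7, -0.5, -4.1]
grip_width: 26.8
finger_force: 30.0
time: 22.72
tool_pos: [457.1, 70.4, 208.0]
tcp_rot: [3.141, 0.001, -0.001]
contact_force: [0.5, 0.7, -4.2]
grip_width: 26.9
finger_force: 30.0
time: 23.72
tool_pos: [452.6, -209.1, 208.0]
tcp_rot: [-3.142, 0.001, -0.001]
contact_force: [-0.4, 0.1, -4.3]
grip_width: 27.0
finger_force: 30.0
time: 24.6
tool_pos: [454.0, -298.6, 208.3]
tcp_rot: [-3.141, 0.0, 0.001]
contact_force: [0.1, 0.1, -4.1]
grip_width: 26.5
finger_force: 30.0
[ 454.10212209 -298.59195408  208.28581754]
ring exp 317.24363329349904 229.7074384262619
foot exp [315.49420364 272.51259707] [315.50842904 231.06445938] [272.76485524 272.4698751 ] [358.22249743 272.55531798]
foot exp [315.40556959 284.11939737] [315.41826173 239.69383061] [269.34605309 284.07350021] [361.4638607  284.16529331]
257 255 [ 35  35  33  36  35  37  37  40  39  40  38  43  48  61  85  85  85  85
  86  87  88  89  90  91  94  95  97  98  98 102 104 106 106 106 104 104
 103 105 105 103 104 101  99  96  96  96  94  94  87  56  54  79  76  77
  77  76  75  75  75  74]
263 255 [ 37  37  37  37  37  39  37  38  38  38  46  64  89  88  89  88  89  89
  89  90  91  92  92  93  94  96  97  98 101 103 104 106 107 107 107 107
 106 105 105 101 100  98  96  94  93  93  92  91  93  94  88  52  67  67
  67  69  71  70  72  71]
269 255 [ 36  34  36  35  35  34  36  35  34  30  88  86  86  86  87  86  86  87
  87  88  89  90  90  91  93  93  84  76  70  68  66  65  69  72  78  82
  92 100  98  96  95  93  92  93  91  92  94  93  93  92  91  91  83  67
  69  70  70  69  69  68]
[ 88  96  94  94  96  92  93  93  90  90  91  93  95  95  96  53  58  58
  54  83  97  96  96  99 101 103 103 104 103 103 104 106  89  66  67  68
  68  46  43  43  44  44  44  43  44]
```

The tamper hangs upright over the ring, with its axis within about 0.5 mm of the ring's centre. Lowering it to 1 cm above the ring.

```bash
python3 -m pendant '{"dp":[[0,0.0005,0.015],[0,0.0005,0.035],[0,0.0005,0.05],[0,0.0005,0.062],[0,0.0005,0.07],[0,0.0005,0.076],[0,0.0005,0.079],[0,0.0005,0.081]],"rotation":[[0,0,0],[0,0,0],[0,0,0],[0,0,0],[0,0,0],[0,0,0],[0,0,0],[0,0,0]]}'
python3 -m pendant '{"dp":[[0,0,0],[0,0,0],[0,0,0],[0,0,0],[0,0,0],[0,0,0],[0,0,0],[0,0,0]],"rotation":[[0,0,0],[0,0,0],[0,0,0],[0,0,0],[0,0,0],[0,0,0],[0,0,0],[0,0,0]]}'
python3 - <<'E'
from h import *
im,c=cap("wrist");o=get_obs();p=o["tool_pos"];print(p,np.abs(o["dq"]).max())
g=cv2.cvtColor(im,cv2.COLOR_BGR2GRAY)
X=np.array([453.6,-299.6,74])
print("tamper edge exp",proj(c,p+[20.8,0,-43]),proj(c,p+[20.8,0,-27]),"ring front exp",proj(c,X+[31,0,0]),proj(c,X+[23,0,0]))
u=int(proj(c,p+[0,0,-27])[0]);print(list(zip(range(170,300,2),g[170:300:2,u].tolist())))
print("ring L/R exp",proj(c,X+[10,29.3,0]),proj(c,X+[10,-29.3,0]))
r=int(proj(c,X+[10,0,0])[1]);print(r,list(zip(range(u-90,u+90,3),g[r,u-90:u+90:3].tolist())))
a,ct=cap("top");cv2.imwrite("t10.png",a)
for n,P in[("j3",(537,-23,111)),("j2",(470,-30,111)),("j1",(403,-38,111))]:
    q=proj(ct,P).astype(int);print(n,q,a[q[1],q[0]])
d=cv2.absdiff(a,cv2.imread("t9.png"))[225:320,250:315].max(2);print("tray change",(d>40).sum())
E
```

```text
time: 25.65
tool_pos: [454.1, -299.9, 127.4]
tcp_rot: [3.141, -0.0, -0.0]
contact_force: [-0.1, -0.2, -3.0]
grip_width: 27.0
finger_force: 30.0
time: 26.65
tool_pos: [454.0, -299.8, 127.2]
tcp_rot: [3.142, 0.0, -0.0]
contact_force: [-0.2, 0.7, -4.7]
grip_width: 27.2
finger_force: 30.0
[ 453.97041012 -299.80196519  127.20151052] 0.0017367954212751573
tamper edge exp [315.38209353 232.53173409] [315.29172302 241.26622798] ring front exp [315.02362769 208.75887198] [315.03658338 224.13533674]
[(170, 43), (172, 43), (174, 45), (176, 47), (178, 49), (180, 49), (182, 46), (184, 45), (186, 43), (188, 44), (190, 44), (192, 41), (194, 42), (196, 43), (198, 30), (200, 34), (202, 51), (204, 5), (206, 15), (208, 13), (210, 12), (212, 22), (214, 30), (216, 29), (218, 24), (220, 21), (222, 20), (224, 12), (226, 85), (228, 106), (230, 105), (232, 92), (234, 65), (236, 66), (238, 65), (240, 73), (242, 104), (244, 108), (246, 108), (248, 108), (250, 111), (252, 114), (254, 115), (256, 117), (258, 116), (260, 116), (262, 118), (264, 117), (266, 116), (268, 86), (270, 73), (272, 73), (274, 76), (276, 7
[... 263 characters left out ...]
, (243, 42), (246, 43), (249, 42), (252, 43), (255, 43), (258, 43), (261, 14), (264, 18), (267, 18), (270, 19), (273, 20), (276, 17), (279, 62), (282, 54), (285, 55), (288, 57), (291, 69), (294, 96), (297, 101), (300, 101), (303, 102), (306, 103), (309, 104), (312, 106), (315, 108), (318, 113), (321, 115), (324, 117), (327, 117), (330, 116), (333, 115), (336, 114), (339, 110), (342, 75), (345, 64), (348, 67), (351, 50), (354, 21), (357, 17), (360, 17), (363, 18), (366, 22), (369, 16), (372, 65), (375, 62), (378, 61), (381, 62), (384, 62), (387, 84), (390, 82), (393, 81), (396, 82), (399, 81), (402, 167)]
j3 [290 236] [64 96 67]
j2 [280 262] [45 65 84]
j1 [270 288] [22 26 28]
tray change 2488
```

```bash
python3 - <<'E'
from h import *
for f in("pics/top0.png","t10.png"):
    h=cv2.cvtColor(cv2.imread(f),cv2.COLOR_BGR2HSV);m=cv2.inRange(h,(0,130,50),(8,255,255))|cv2.inRange(h,(172,130,50),(180,255,255))
    print([tuple(np.round(k.reshape(-1,2).mean(0),1)) for k in cv2.findContours(m[225:310,250:310],0,2)[0] if cv2.contourArea(k)>40])
from plant import workorder
print(workorder.close_job())
E
```

```text
[(np.float64(18.9), np.float64(64.0)), (np.float64(30.2), np.float64(36.6)), (np.float64(41.2), np.float64(10.8))]
[(np.float64(19.6), np.float64(63.2)), (np.float64(30.2), np.float64(36.8)), (np.float64(40.1), np.float64(11.8))]
the job is handed in; nothing more can be done
None
```

The job is handed in, verdict unseen: the basket is seated in the stand with the ring on it, the tamper is held upright and still, centred about 1 cm above the ring, and the jars are undisturbed, at about 27 s of the 72 s allowed.

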